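# Uncover and reset the battery charger

## Robot

A 7-joint arm with a two-finger parallel gripper is mounted at the origin on the work surface. World frame = base frame: x ahead of the robot, y to its left, z up, the work surface at z = 0. Lengths are in m, angles in rad, forces in N, time in s.
With the tool pointing down it reaches from about 0.425 to 0.8 m from the base axis. Payload 8.3 kg.
Tool frame: the origin (TCP) lies midway between the tips of the shut fingers; the grasp point (between the pads) lies 19 mm behind it (ctrl.grip_depth is the distance from the TCP to the grasp point, in m); z points along the fingers, y is the line along which they close (so a half turn about z gives the same grasp; the last joint's range is limited). The gripper opens to 85 mm and grips with 20 to 120 N. Pads are 22 mm wide; open, the fingers measure 114 mm over their backs; the gripper's body (76 mm by 85 mm) begins 54 mm behind the grasp point. The pads swing forward as they close: fully open they stand 13 mm farther back than shut.
Start: joints at [1.256, 0.383, 0.016, 1.37, -0.006, 1.388, -0.046], TCP at [0.156, -0.605, 0.231] pointing down, gripper open.
Joint ranges: [-2.95, 2.95], [-0.25, 2.06], [-1.52, 1.56], [0.18, 2.33], [-1.44, 4.58], [0.02, 2.06], [-3.01, 3.01]. Speed limits (rad/s): [2.39, 2.39, 3.01, 3.01, 3.14, 3.14, 3.14].

## Interface

Orientations are given as a unit quaternion [x, y, z, w].
In Python, from plant import sense, grab_frame, ctrl gives the robot as it stands.
- The arm moves only by the tool step_arm, never from a script. Its arguments are lists of equal length, an entry for each row: "fingers": the opening, from -1 (shut) to 1 (fully open), so that 0 is half open; "linear": the shift along the tool's x, y, z in m, a list of three; "twist": the turn about the tool's z in rad. A call has 1 to 12 rows; each row is the pose to reach, as a shift and turn from the pose commanded when the call began, along the tool's axes at that moment; what a row does not reach only later rows make up. A row lasts 1/8 s, in which the tool goes at most 62.5 mm and 10.7 degrees, less where a joint would pass 70% of its speed; a pose out of reach is approached as far as the arm can. A call with a gripper value outside its range is refused whole. The fingers move at their own pace and stop on an object; the grip force is fixed at half the most. Time passes only in rows, so rows that repeat a pose let the fingers close. It gives the time, the measured TCP pose, the force, the opening and the grip force at its end, in the units of the state.
- sense(): the state, without advancing time (a new reading comes with each control period).
- grab_frame(name): name is "scene" or "top" or "wrist"; returns a dict with "color" (400x640x3 uint8, red, green, blue), "fx", "fy", "cx", "cy" (pixels), "R" (3x3) and "t" (3): a world point X has camera coordinates R X + t; the wrist camera has in their place "T_tool_cam" (4x4, takes a point from camera to tool coordinates, whose origin is the TCP and whose axes are the flange's). Camera axes: x right, y down, z forward; pixel columns grow to the right and rows downward; lengths in m; the calibration is good to about 2 mm. A picture is of the moment at which its call begins: read the wrist's pose just before it. There is no depth.
- ctrl.sign_off(): hands the job in; it is judged then, once.
The state is a dict: "clock": time; "qpos": joint angles; "joint_vel": joint speeds; "tau": joint torques, N m; "ee_pos": TCP position; "orientation": TCP orientation; "force": force on the tool from outside, world axes, zero at the start; "moment": the same for the moment, N m; "width": finger opening in m; "grip_force": force on a finger pad.
Only numpy, scipy, OpenCV 4.12 (cv2) and the standard library are available. Lean on these libraries where they do the work, as an engineer would, in place of code of your own. Each camera call takes 0.05 s, during which the arm holds its last target. There are 200 camera calls.

## Task

The battery charger on the garage bench has locked up, and its loose access panel lies over the reset hole: lift the panel off by its grip bar, lean it against the side of the metal pail, about midway between flat and upright, lower edge on the bench and bar side outward, and let go. Then take the reset pin from its block, reach its tip through the uncovered hole and press the recessed button fully down. Finish while still gripping the pin and holding the button down, the panel still leaning, and the bottle, can and mug left in place.

Things in the scene. Friction and masses are not known exactly. Their poses are not given: they have to be found in the camera images.
- panel: access panel, a loose flat aluminium plate 140 (its x) by 110 (its y) by 6 mm, about 0.26 kg, edged with non-slip rubber (friction about 1 on bench and pail, so that it stays leaning at 45 degrees), with a black grip bar across the middle of its upper face. Origin at the centre of its underside, z is the normal of the plate on the bar side, x along the 140 mm length. It starts lying flat on top of the charger, covering the reset hole. The two ends are alike
- panel_bar (a point): centre of the panel's grip bar (bar 14 mm thick along the panel's x, 70 mm long along its y, standing 34 mm above the plate): 23 mm above the panel's underside, axes as the panel's
- pail: round metal pail with a flat lid, full and heavy, does not move: an upright cylinder 200 mm in diameter and 140 mm high. Origin at the centre of its underside, on the bench. It stands on the left or on the right of the bench. The panel may lean against any part of its side
- charger: car battery charger, a black box 190 (x) by 200 (y) by 90 mm high that does not move; origin on the bench, 10 mm beyond its rear face (200 mm behind its front face), midway across its width, x pointing away from the robot side. It stands on the side of the bench where the pail does not
- reset_hole (a point): centre of the mouth of the round reset hole, 15 mm in diameter, in the charger's level top face (90 mm above the bench; the top plate is 6 mm thick, hollow below). The button's cap, 22 mm in diameter and level, lies straight below, 30 mm under the mouth. At the start the panel covers the hole
- reset_button (a joint): travel of the spring reset button in m: 0 released, 0.005 fully down (against a stop); it springs back when let go. Pressing starts at about 1.5 N and takes about 5 N fully down
- pin: reset pin (stylus), 50 g: steel shaft 6 mm in diameter and 46 mm long below a black round handle 18 mm in diameter and 75 mm tall. Origin on its axis at the shoulder where shaft and handle meet; z points from tip to handle. It starts standing upright in the pin block, shoulder resting on the block's top
- pin_handle (a point): centre of the pin's handle, half-way up, 37.5 mm above the shoulder and 83.5 mm above the tip
- pin_tip (a point): the tip of the pin's shaft
- pin_block: wooden block 50 by 50 by 50 mm that does not move, with a 9 mm hole 48 mm deep down its middle, in which the pin stands; origin at the centre of its underside
- oil_bottle: bystander: bottle, 64 mm in diameter, 170 mm tall, origin at the centre of its underside
- spray_can: bystander: can, 56 mm in diameter, 150 mm tall, origin at the centre of its underside
- mug: bystander: mug, 80 mm in diameter, 90 mm tall, origin at the centre of its underside
There are look-alikes about, which are no part of the job. What is meant by the panel is not red or turquoise, and is the smaller of those in its own colour.

How it is judged:
By the outcome, as a careful person would: the job done as asked, in the order asked, and still so for the second after the job is handed in, while the arm keeps its last pose, push and grip.
It also fails if it takes over 69 s, if anything falls off the work surface, if the arm or the gripper's body presses on something with over 40 N, if the wrist force passes 120 N, or if a joint passes its speed limit or range.

## Working session

There is one attempt and no reset: what is moved stays moved. The work goes in short steps, Python scripts to look and compute and a tool call to move; the robot and the scene stay as the last step left them, time stands still between calls to the robot, and variables do not carry over. Pictures are saved under pics/ and viewed, at most 10 in all, crops included, and the job is handed in when it is done.

Besides the shell and the picture viewer there is one more tool, called after "Emit:" by a JSON object that holds its "method" and its "body", one argument or row to a line. step_arm: Moves the arm, as the interface text tells. Its arguments: {"type":"object","properties":{"fingers":{"type":"array"},"linear":{"type":"array"},"twist":{"type":"array"}},"required":["fingers","linear","twist"]}

```bash
mkdir -p pics && ls
python3 - <<'E'
from plant import sense, grab_frame, ctrl
import cv2,numpy as np
s=sense(); print({k:np.round(v,3).tolist() for k,v in s.items()}, ctrl.grip_depth)
for n in ["scene","top"]:
    f=grab_frame(n); cv2.imwrite(f"pics/{n}0.png",f["color"][:,:,::-1]); print(n,f["fx"],f["fy"],f["cx"],f["cy"],np.round(f["R"],4).tolist(),np.round(f["t"],4).tolist())
E
```

```text
pics
{'clock': 0.0, 'qpos': [1.256, 0.384, 0.016, 1.371, -0.006, 1.388, -0.046], 'joint_vel': [0.0, 0.001, -0.0, 0.001, 0.0, -0.0, -0.001], 'tau': [-0.0, -62.76, 0.844, -37.182, 0.016, 0.014, 0.0], 'ee_pos': [0.156, -0.605, 0.23], 'orientation': [0.992, 0.126, -0.0, -0.001], 'force': [1.155, -0.482, 0.691], 'moment': [-0.018, -0.05, 0.02], 'grip_force': 0.0, 'width': 0.085} 0.0187
scene 416.5349188017752 416.5349188017752 316.392665536464 196.79086888812407 [[0.2378, 0.9713, -0.0053], [0.7831, -0.195, -0.5905], [-0.5746, 0.1363, -0.807]] [-0.0923, -0.3886, 1.6911]
top 398.22926374724676 398.22926374724676 319.0141327381743 200.63086573461862 [[0.0178, -0.9998, -0.0048], [-0.9947, -0.0172, -0.1011], [0.101, 0.0066, -0.9949]] [-0.0303, 0.5582, 1.3232]
```

View pics/scene0.png

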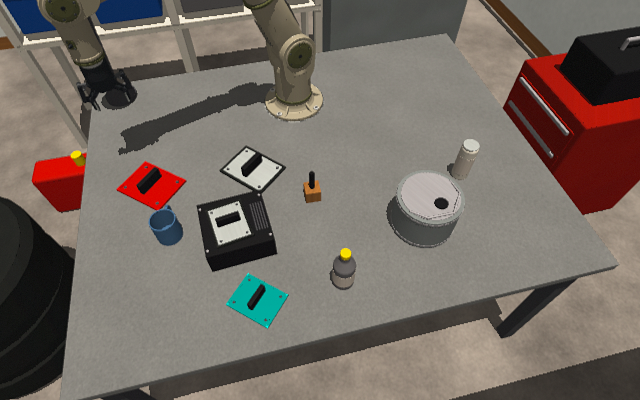

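View pics/top0.png

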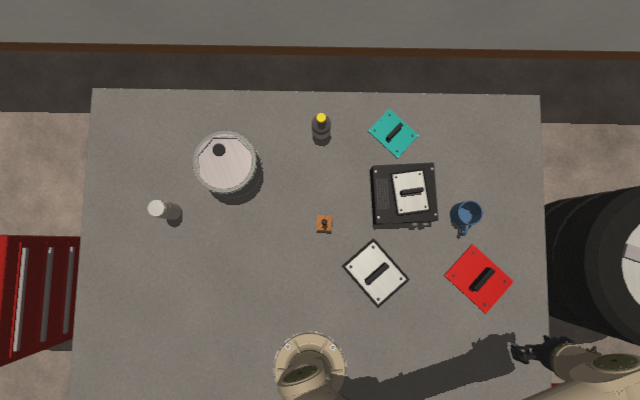

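The scene view shows a turquoise panel (258,300), a red one (151,186), a larger white one on the bench (252,168) and a smaller white one on the charger (231,222). In the top view they are at (394,133), (479,278), (376,272) and (410,192). The one meant is the smaller white one on the charger. The pail is at (226,163), the pin block at (324,224), the bottle at (321,128), the can at (165,211) and the mug at (466,214), all in the top view. I'll confirm with one enlarged crop.

Run:
```python
import cv2,numpy as np
im=cv2.imread("pics/top0.png")
def c(x,y,w,h,k): return cv2.resize(im[y:y+h,x:x+w],None,fx=k,fy=k,interpolation=cv2.INTER_CUBIC)
M=np.zeros((560,800,3),np.uint8)
a=c(365,155,80,80,7); M[:560,:560]=a
M[:240,560:800]=c(309,205,30,30,8)
M[240:480,560:800]=c(186,124,80,80,3)
cv2.imwrite("pics/crop1.png",M)
```

```text
(no output)
```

View pics/crop1.png

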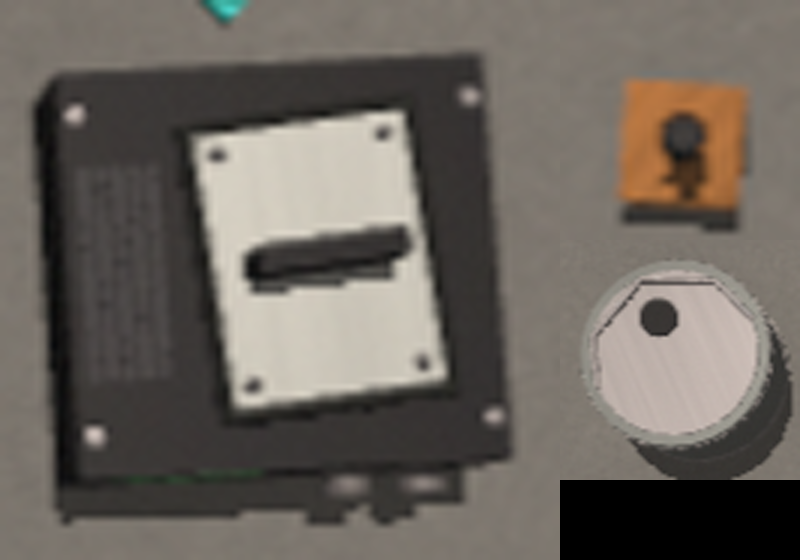

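The panel meant is the small white plate on the charger: its white corners are at (190,132), (404,110), (448,380), (235,410) in the 7x crop, and its bar runs from (247,262) to (408,240). The pin handle top is at crop (684,135), and the pail lid is centred near crop (676,354).

```bash
cat > h.py <<'E'
import numpy as np, cv2
from plant import sense, grab_frame, ctrl
from scipy.spatial.transform import Rotation as Ro
def ray(f,uv,z):
    "world point at height z seen at pixel uv; f has R,t"
    d=f["R"].T@np.array([(uv[0]-f["cx"])/f["fx"],(uv[1]-f["cy"])/f["fy"],1.]); c=-f["R"].T@f["t"]
    return c+d*(z-c[2])/d[2]
def proj(f,X):
    p=f["R"]@np.asarray(X)+f["t"]; return np.array([f["cx"]+f["fx"]*p[0]/p[2], f["cy"]+f["fy"]*p[1]/p[2]])
def wristframe():
    s=sense(); f=grab_frame("wrist"); T=np.eye(4); T[:3,:3]=Ro.from_quat(s["orientation"]).as_matrix(); T[:3,3]=s["ee_pos"]
    W=np.linalg.inv(T@f["T_tool_cam"]); f["R"]=W[:3,:3]; f["t"]=W[:3,3]; return f
E
python3 - <<'E'
from h import *
f=grab_frame("top"); g=grab_frame("scene"); np.set_printoptions(precision=4,suppress=True)
def cc(p,o,k): return (o[0]+(p[0]+.5)/k-.5, o[1]+(p[1]+.5)/k-.5)
def show(n,pts,o,k,z):
    P=np.array([ray(f,cc(p,o,k),z) for p in pts]); print(n,P[:,:2].tolist() and np.round(P[:,:2],4).tolist(),"mean",P.mean(0)[:2])
    if len(P)==4: print("  sides",[round(float(np.linalg.norm(P[i]-P[(i+1)%4])),4) for i in range(4)])
    return P
P=show("panel",[(190,132),(404,110),(448,380),(235,410)],(365,155),7,.096)
d=(P[0]+P[1]-P[2]-P[3]); print("panel x yaw deg",np.degrees(np.arctan2(d[1],d[0])))
B=show("bar top",[(247,258),(408,237)],(365,155),7,.13); d=B[0]-B[1]; print("bar dir",np.degrees(np.arctan2(d[1],d[0])),np.linalg.norm(d))
C=show("charger",[(50,75),(482,55),(512,457),(75,480)],(365,155),7,.09); d=C[0]+C[1]-C[2]-C[3];print(np.degrees(np.arctan2(d[1],d[0])))
show("pin top",[(124,135)],(309,205),8,.125)
show("block",[(64,82),(188,86),(181,208),(59,203)],(309,205),8,.05)
L=show("pail c",[(116,114)],(186,124),3,.14); show("pail edges",[(22,114),(210,114),(116,22),(116,207)],(186,124),3,.14)
for n,X in [("pail",L[0]),("panelc",[*P.mean(0)[:2],.096])]:
    print(n,"scene px",proj(g,X))
# pail rim overlay check in both views for candidate centre
for n,uv,h in [("bottle",(321,117),.17),("can",(156,208),.15),("mug",(467,212),.09)]: print(n,ray(f,uv,h)[:2])
th=np.linspace(0,2*np.pi,60)
out=[]
for fr in (f,g):
    im=fr["color"][:,:,::-1].copy(); im=cv2.resize(im,None,fx=3,fy=3,interpolation=cv2.INTER_CUBIC)
    q=[]
    for h in (.14,0):
        pp=np.array([proj(fr,L[0]*[1,1,0]+[.1*np.cos(a),.1*np.sin(a),h]) for a in th]); q.append(pp)
        cv2.polylines(im,[np.int32((pp+.5)*3*8-4)],True,(0,0,255),1,cv2.LINE_AA,3)
    c=np.int32(np.vstack(q).mean(0)*3); out.append(im[c[1]-180:c[1]+180,c[0]-190:c[0]+190])
cv2.imwrite("pics/pail.png",np.hstack(out))
E
```

```text
panel [[0.6445, -0.2551], [0.6565, -0.3541], [0.5313, -0.3732], [0.5158, -0.2756]] mean [ 0.587  -0.3145]
  sides [0.0998, 0.1266, 0.0989, 0.1303]
panel x yaw deg 8.873705662989622
bar top [[0.5817, -0.2746], [0.5925, -0.3468]] mean [ 0.5871 -0.3107]
bar dir 98.46019539797173 0.07301596451783414
charger [[0.6713, -0.1909], [0.6842, -0.3922], [0.4968, -0.4039], [0.4827, -0.2032]] mean [ 0.5838 -0.2975]
  sides [0.2017, 0.1877, 0.2011, 0.189]
3.649513651744027
pin top [[0.4836, -0.0381]] mean [ 0.4836 -0.0381]
block [[0.5089, -0.0134], [0.5081, -0.0649], [0.4575, -0.0628], [0.4587, -0.0122]] mean [ 0.4833 -0.0383]
  sides [0.0516, 0.0507, 0.0506, 0.0502]
pail c [[0.6653, 0.2788]] mean [0.6653 0.2788]
pail edges [[0.6637, 0.3775], [0.667, 0.1801], [0.764, 0.2829], [0.5672, 0.2747]] mean [0.6655 0.2788]
  sides [0.1974, 0.1413, 0.197, 0.141]
pail scene px [429.8065 195.2394]
panelc scene px [229.0352 222.3618]
bottle [ 0.805 -0.023]
can [0.5147 0.4813]
mug [ 0.5238 -0.4984]
```

View pics/pail.png

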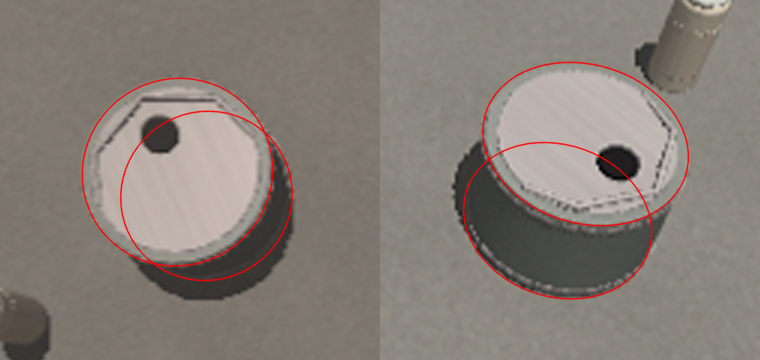

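The projected pail outline fits in both views, so the pail is at (0.665, 0.279) with r = 0.1. The panel centre is at about (0.587, -0.313) with yaw 9°, and the pin is at (0.4835, -0.038). I'll grip the bar off-centre, towards the pail, so that the panel can pivot about the pads.

```bash
cat >> h.py <<'E'
def go(pos,yaw=None):
    "shift in tool axes and twist from current pose to TCP pos, tool y axis at world yaw (deg)"
    s=sense(); R=Ro.from_quat(s["orientation"]).as_matrix(); d=R.T@(np.array(pos)-s["ee_pos"])
    y=np.degrees(np.arctan2(R[1,1],R[0,1])); tw=0 if yaw is None else -np.radians((yaw-y+180)%360-180)
    print("clock",round(s["clock"],2),"pos",np.round(s["ee_pos"],4),"yaw_y",round(y,2),"tilt",np.round(R[2,:2],4),"F",np.round(s["force"],1),"w",round(s["width"],4),"-> lin",np.round(d,4),"twist",round(tw,4))
E
python3 -c "
from h import *
go([.5838,-.2925,.20],8.9)"
```

```text
clock 0.2 pos [ 0.1557 -0.605   0.2307] yaw_y -75.57 tilt [ 0.     -0.0012] F [0.2 0.2 0. ] w 0.0859 -> lin [ 0.4925 -0.1959  0.0309] twist -1.4743
```

Emit:
{"method": "step_arm", "body": {
  "fingers": [1,1,1,1,1,1,1,1,1,1,1,1],
  "linear": [
    [0.4925,-0.196,0.031],
    [0.4925,-0.196,0.031],
    [0.4925,-0.196,0.031],
    [0.4925,-0.196,0.031],
    [0.4925,-0.196,0.031],
    [0.4925,-0.196,0.031],
    [0.4925,-0.196,0.031],
    [0.4925,-0.196,0.031],
    [0.4925,-0.196,0.031],
    [0.4925,-0.196,0.031],
    [0.4925,-0.196,0.031],
    [0.4925,-0.196,0.031]
  ],
  "twist": [-1.474,-1.474,-1.474,-1.474,-1.474,-1.474,-1.474,-1.474,-1.474,-1.474,-1.474,-1.474]
}}

```text
clock: 1.7
ee_pos: [0.5828, -0.2945, 0.2004]
orientation: [0.651, 0.759, -0.0, 0.0]
force: [0.7, -0.4, 0.1]
width: 0.0856
grip_force: 0.0
```

```bash
python3 -c "
from h import *
go([.5838,-.2925,.100],8.9)
f=wristframe(); cv2.imwrite('pics/w1.png',f['color'][:,:,::-1]); 
for n,X in [('bar c top',[.587,-.313,.13]),('grip pt',[.5838,-.2925,.13])]: print(n,proj(f,X))"
```

```text
clock 1.7 pos [ 0.5828 -0.2945  0.2004] yaw_y 8.73 tilt [-0.0008 -0.0005] F [ 0.7 -0.4  0.1] w 0.0856 -> lin [0.0019 0.0013 0.1004] twist -0.003
bar c top [322.88154896 239.69241963]
grip pt [322.84689773 210.18415866]
```

View pics/w1.png

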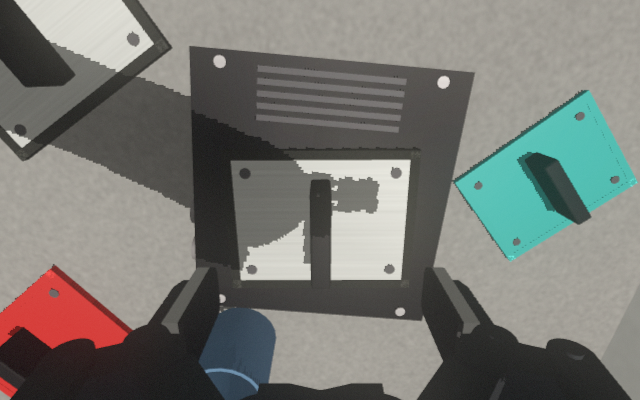

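The wrist view shows the bar top running from (321,182) to (321,288), close to the prediction and about 3 mm nearer the pail. The yaw matches. I'm descending and gripping.

Emit:
{"method": "step_arm", "body": {
  "fingers": [1,1,1,-1,-1,-1,-1,-1,-1,-1,-1],
  "linear": [
    [0.004,0.001,0.05],
    [0.004,0.001,0.1],
    [0.004,0.001,0.1],
    [0.004,0.001,0.1],
    [0.004,0.001,0.1],
    [0.004,0.001,0.1],
    [0.004,0.001,0.1],
    [0.004,0.001,0.1],
    [0.004,0.001,0.1],
    [0.004,0.001,0.1],
    [0.004,0.001,0.1]
  ],
  "twist": [0,0,0,0,0,0,0,0,0,0,0]
}}

```text
clock: 3.12
ee_pos: [0.5846, -0.289, 0.1015]
orientation: [0.65, 0.76, 0.0, 0.001]
force: [-2.2, 0.3, 7.1]
width: 0.0131
grip_force: 59.9
```

Emit:
{"method": "step_arm", "body": {
  "fingers": [-1,-1,-1,-1,-1,-1],
  "linear": [
    [0,0,-0.03],
    [0,0,-0.07],
    [0,0,-0.12],
    [0,0,-0.15],
    [0,0,-0.15],
    [0,0,-0.15]
  ],
  "twist": [0,0,0,0,0,0]
}}

```text
clock: 3.88
ee_pos: [0.5836, -0.2883, 0.2484]
orientation: [0.65, 0.76, -0.0, -0.001]
force: [1.2, 0.3, -3.2]
width: 0.013
grip_force: 58.9
```

```bash
python3 -c "
from h import *
go([.665,.10,.25],0)
k=lambda im,x,y,w,h,s: cv2.resize(im[max(0,y):y+h,x:x+w,::-1],(w*s,h*s),interpolation=cv2.INTER_CUBIC)
g=grab_frame('scene'); f=grab_frame('top'); w=wristframe()
M=np.zeros((560,800,3),np.uint8)
M[:320,:400]=k(g['color'],170,130,100,80,4); M[:320,400:]=k(f['color'],355,145,100,80,4); M[320:560,:384]=cv2.resize(w['color'][:,:,::-1],(384,240))
cv2.imwrite('pics/lift.png',M)"
```

```text
clock 3.88 pos [ 0.5836 -0.2883  0.2484] yaw_y 8.9 tilt [ 0.0015 -0.0022] F [ 1.2  0.3 -3.2] w 0.013 -> lin [ 0.3711  0.1405 -0.0014] twist 0.1553
```

View pics/lift.png

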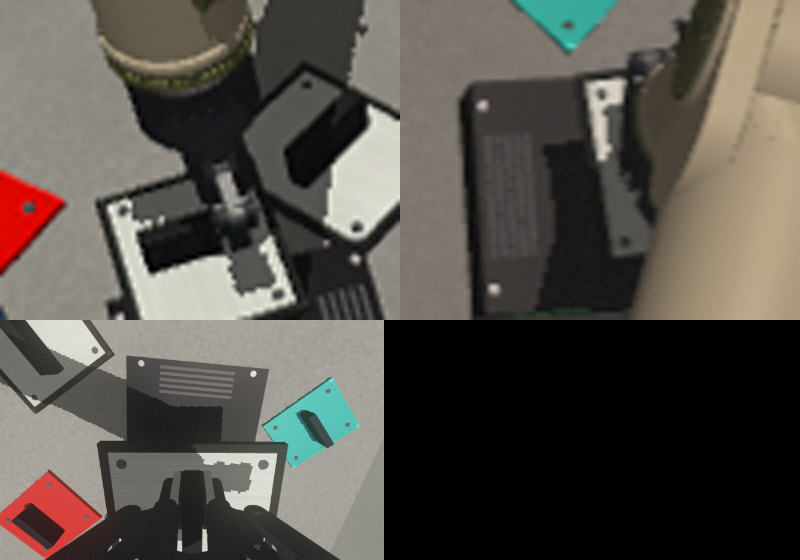

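The panel is gripped and lifted. In the wrist view its inner rubber edge spans full-resolution pixels of about (163,205) to (478,205). I'll derive the tilt from that.

```bash
python3 -c "
from h import *
f=wristframe(); s=sense(); R=Ro.from_quat(s['orientation']).as_matrix(); P=s['ee_pos']-R[:,2]*.020
ex,ey,ez=R[:,1],R[:,0],np.array([0,0,1.])  # panel x ~ tool y, inward = tool x
for ph in range(0,60,10):
    a=np.radians(ph); inn=ey*np.cos(a)+ez*np.sin(a); n=ez*np.cos(a)-ey*np.sin(a)
    print(ph,[np.round(proj(f,P+inn*33-n*24e-3+0*n if 0 else P+inn*.033-n*.024+sx*.07*ex)).tolist() for sx in(-1,1)])
"
```

```text
0 [[160.0, 199.0], [483.0, 198.0]]
10 [[152.0, 195.0], [491.0, 195.0]]
20 [[144.0, 194.0], [500.0, 194.0]]
30 [[134.0, 197.0], [509.0, 196.0]]
40 [[124.0, 203.0], [519.0, 202.0]]
50 [[114.0, 213.0], [529.0, 212.0]]
```

The panel hasn't pivoted: it is still flat (φ≈0), because the pads hold it. I'll carry it to the pail and tilt it in the grip by pressing its inner edge down on the pail rim.

Emit:
{"method": "step_arm", "body": {
  "fingers": [-1,-1,-1,-1,-1,-1,-1,-1,-1,-1,-1,-1],
  "linear": [
    [0.06,0.021,0],
    [0.12,0.042,0],
    [0.18,0.063,0],
    [0.24,0.084,0],
    [0.3,0.105,0],
    [0.355,0.125,0],
    [0.4,0.14,0],
    [0.4245,0.149,0],
    [0.4245,0.149,0],
    [0.4245,0.149,0.04],
    [0.4245,0.149,0.08],
    [0.4245,0.149,0.08]
  ],
  "twist": [0.03,0.06,0.09,0.12,0.15,0.155,0.155,0.155,0.155,0.155,0.155,0.155]
}}

```text
clock: 5.58
ee_pos: [0.6639, 0.151, 0.1661]
orientation: [0.708, 0.707, -0.004, -0.002]
force: [0.2, 0.4, -2.4]
width: 0.013
grip_force: 58.8
```

```bash
python3 -c "
from h import *
go([.665,.154,.1515],0)"
```

```text
clock 5.58 pos [0.6639 0.151  0.1661] yaw_y -0.09 tilt [-0.003  -0.0074] F [ 0.2  0.4 -2.4] w 0.013 -> lin [0.003  0.0012 0.0146] twist -0.0017
```

Emit:
{"method": "step_arm", "body": {
  "fingers": [-1,-1,-1,-1,-1,-1],
  "linear": [
    [0.003,0.001,0.008],
    [0.003,0.001,0.014],
    [0,0.001,0.018],
    [-0.0043,0.001,0.022],
    [-0.007,0.001,0.0265],
    [-0.007,0.001,0.0265]
  ],
  "twist": [0,0,0,0,0,0]
}}

```text
clock: 6.32
ee_pos: [0.6676, 0.1482, 0.1468]
orientation: [0.707, 0.707, 0.002, 0.0]
force: [-3.9, 2.3, 8.4]
width: 0.0133
grip_force: 61.8
```

```bash
python3 -c "
from h import *
go([.665,.1416,.1348],0)"
```

```text
clock 6.33 pos [0.6676 0.1482 0.1468] yaw_y 0.05 tilt [0.0027 0.0036] F [-3.9  2.3  8.4] w 0.0133 -> lin [-0.0067 -0.0027  0.0119] twist 0.0008
```

Emit:
{"method": "step_arm", "body": {
  "fingers": [-1,-1,-1,-1,-1,-1],
  "linear": [
    [-0.002,-0.001,0.005],
    [-0.004,-0.001,0.01],
    [-0.005,-0.001,0.015],
    [-0.006,-0.001,0.02],
    [-0.006,-0.001,0.02],
    [-0.006,-0.001,0.02]
  ],
  "twist": [0,0,0,0,0,0]
}}

```text
clock: 7.08
ee_pos: [0.6675, 0.14, 0.127]
orientation: [0.708, 0.707, 0.002, 0.002]
force: [-1.5, -3.1, 9.7]
width: 0.0128
grip_force: 66.5
```

```bash
python3 -c "
from h import *
go([.665,.139,.1246],0)
f=wristframe(); cv2.imwrite('pics/w2.png',f['color'][:,:,::-1])
s=sense(); R=Ro.from_quat(s['orientation']).as_matrix(); P=s['ee_pos']-R[:,2]*.020
ex,ey,ez=R[:,1],R[:,0],np.array([0,0,1.])
for ph in range(0,60,10):
    a=np.radians(ph); inn=ey*np.cos(a)+ez*np.sin(a); n=ez*np.cos(a)-ey*np.sin(a)
    print(ph,[np.round(proj(f,P+inn*.031-n*.0255+sx*.07*ex)).tolist() for sx in(-1,1)])
"
```

```text
clock 7.08 pos [0.6675 0.14   0.127 ] yaw_y -0.07 tilt [0.0002 0.0047] F [-1.5 -3.1  9.7] w 0.0128 -> lin [-0.0011 -0.0025  0.0024] twist -0.0013
0 [[161.0, 201.0], [480.0, 201.0]]
10 [[154.0, 197.0], [487.0, 197.0]]
20 [[146.0, 195.0], [495.0, 195.0]]
30 [[137.0, 197.0], [505.0, 196.0]]
40 [[128.0, 201.0], [514.0, 201.0]]
50 [[118.0, 210.0], [524.0, 210.0]]
```

View pics/w2.png

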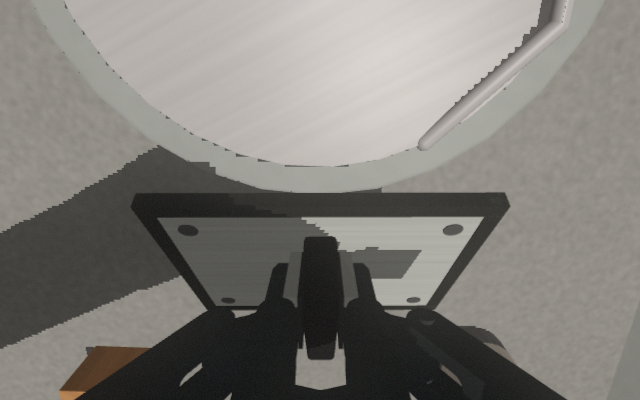

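The inner edge's corners are at (132,194) and (509,193), so the tilt is about 35°. The panel pivots well on the rim, and I'll carry on to about 50°.

Emit:
{"method": "step_arm", "body": {
  "fingers": [-1,-1,-1,-1,-1],
  "linear": [
    [-0.001,-0.002,0.004],
    [-0.001,-0.002,0.008],
    [-0.002,-0.002,0.012],
    [-0.002,-0.002,0.015],
    [-0.002,-0.002,0.015]
  ],
  "twist": [0,0,0,0,0]
}}

```text
clock: 7.75
ee_pos: [0.6633, 0.1387, 0.1078]
orientation: [0.707, 0.707, -0.001, -0.001]
force: [-0.6, -0.5, -3.2]
width: 0.0129
grip_force: 65.3
```

```bash
python3 -c "
from h import *
go([.665,.139,.1246],0)
f=wristframe(); im=f['color'][:,:,::-1]; im=im[160:320,100:540]; cv2.imwrite('pics/w3.png',cv2.resize(im,None,fx=1.8,fy=1.8))
s=sense(); R=Ro.from_quat(s['orientation']).as_matrix(); P=s['ee_pos']-R[:,2]*.020
ex,ey,ez=R[:,1],R[:,0],np.array([0,0,1.])
for ph in range(20,71,10):
    a=np.radians(ph); inn=ey*np.cos(a)+ez*np.sin(a); n=ez*np.cos(a)-ey*np.sin(a)
    print(ph,[np.round(proj(f,P+inn*.031-n*.0255+sx*.07*ex)).tolist() for sx in(-1,1)],np.round(P+inn*.031-n*.0315,4),np.round(P-inn*.079-n*.0315,4))
"
```

```text
clock 7.75 pos [0.6633 0.1387 0.1078] yaw_y 0.01 tilt [-0.0003 -0.0019] F [-0.6 -0.5 -3.2] w 0.0129 -> lin [ 0.0003  0.0017 -0.0168] twist 0.0003
20 [[147.0, 195.0], [497.0, 195.0]] [0.6635 0.1786 0.1091] [0.6635 0.0753 0.0715]
30 [[138.0, 197.0], [506.0, 196.0]] [0.6635 0.1813 0.1163] [0.6635 0.0861 0.0613]
40 [[128.0, 201.0], [515.0, 201.0]] [0.6635 0.1827 0.1239] [0.6635 0.0985 0.0532]
50 [[118.0, 210.0], [525.0, 210.0]] [0.6635 0.1828 0.1316] [0.6635 0.1121 0.0473]
60 [[108.0, 223.0], [536.0, 222.0]] [0.6635 0.1815 0.1392] [0.6635 0.1265 0.0439]
70 [[99.0, 239.0], [545.0, 239.0]] [0.6635 0.1789 0.1464] [0.6635 0.1413 0.0431]
```

View pics/w3.png

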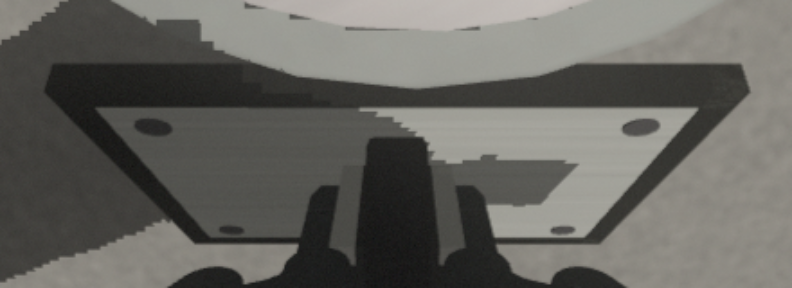

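The panel slipped just below the rim. Its upper-face inner corners are now at full-frame (125,211) and (517,210), so the tilt is about 45°, which is what is wanted. The nearest rim point is at about (332,209). I'll check the wall's distance from that.

```bash
python3 -c "
from h import *
f=wristframe()
print('rim y',ray(f,(332,209),.14),proj(f,[.6633,.179,.14]))
for z in (.125,.13): print('edge at',z, ray(f,(320,195.5),z), ray(f,(321,210.5),z+.004))
"
```

```text
rim y [0.66708259 0.18018449 0.14      ] [320.5606451  212.34351735]
edge at 0.125 [0.66308891 0.17984017 0.125     ] [0.66345572 0.17542473 0.129     ]
edge at 0.13 [0.66309916 0.18152543 0.13      ] [0.6634512  0.17734743 0.134     ]
```

Emit:
{"method": "step_arm", "body": {
  "fingers": [-1,-1,-1,-1,-1,-1,-1,-1],
  "linear": [
    [-0.005,0,0],
    [-0.005,0,0.012],
    [-0.005,0,0.024],
    [-0.005,0,0.036],
    [-0.005,0,0.042],
    [-0.005,0,0.045],
    [-0.005,0,0.045],
    [-0.005,0,0.045]
  ],
  "twist": [0,0,0,0,0,0,0,0]
}}

```text
clock: 8.85
ee_pos: [0.6642, 0.1339, 0.0644]
orientation: [0.707, 0.707, 0.0, 0.0]
force: [0.2, -0.0, -1.4]
width: 0.0131
grip_force: 65.3
```

Emit:
{"method": "step_arm", "body": {
  "fingers": [-1,-1,-1],
  "linear": [
    [0,0,0.002],
    [0,0,0.004],
    [0,0,0.004]
  ],
  "twist": [0,0,0]
}}

```text
clock: 9.22
ee_pos: [0.6637, 0.1337, 0.0596]
orientation: [0.707, 0.707, -0.0, -0.0]
force: [0.3, -0.4, -2.2]
width: 0.0131
grip_force: 65.3
```

Emit:
{"method": "step_arm", "body": {
  "fingers": [-1,-1,-1],
  "linear": [
    [0,0,0.0015],
    [0,0,0.003],
    [0,0,0.003]
  ],
  "twist": [0,0,0]
}}

```text
clock: 9.6
ee_pos: [0.6638, 0.1338, 0.0566]
orientation: [0.707, 0.707, -0.0, -0.0]
force: [0.5, 0.7, -2.1]
width: 0.0129
grip_force: 65.3
```

Emit:
{"method": "step_arm", "body": {
  "fingers": [-1,-1,-1],
  "linear": [
    [0,0,0.001],
    [0,0,0.002],
    [0,0,0.002]
  ],
  "twist": [0,0,0]
}}

```text
clock: 9.98
ee_pos: [0.6639, 0.1338, 0.0548]
orientation: [0.707, 0.707, -0.0, -0.0]
force: [0.2, -0.3, -2.8]
width: 0.013
grip_force: 65.3
```

Emit:
{"method": "step_arm", "body": {
  "fingers": [-1,-1,-1,-1],
  "linear": [
    [0,0,0.001],
    [0,0,0.002],
    [0,0,0.003],
    [0,0,0.003]
  ],
  "twist": [0,0,0,0]
}}

```text
clock: 10.48
ee_pos: [0.6642, 0.1342, 0.0532]
orientation: [0.707, 0.707, 0.0, 0.0]
force: [-2.9, 0.5, 6.5]
width: 0.0134
grip_force: 66.9
```

The lower edge is on the bench (about 9 N). I'll unload it slightly, open the fingers and retreat straight up.

Emit:
{"method": "step_arm", "body": {
  "fingers": [-1,0.1,0.1,0.1,0.1,0.1,0.1,0.1],
  "linear": [
    [0,0,-0.002],
    [0,0,-0.002],
    [0,0,-0.002],
    [0,0,-0.002],
    [0,0,-0.002],
    [0,0,-0.002],
    [0,0,-0.004],
    [0,0,-0.008]
  ],
  "twist": [0,0,0,0,0,0,0,0]
}}

```text
clock: 11.48
ee_pos: [0.6638, 0.1338, 0.0599]
orientation: [0.707, 0.707, -0.0, -0.0]
force: [-0.9, 0.5, -0.8]
width: 0.0468
grip_force: 0.0
```

```bash
python3 -c "
from h import *
go([.665,.13,.26],0); f=grab_frame('top'); g=grab_frame('scene')
k=lambda im,x,y,w,h,s: cv2.resize(im[max(0,y):y+h,x:x+w,::-1],(w*s,h*s),interpolation=cv2.INTER_CUBIC)
# top-view state + hole on charger, in one picture
M=np.zeros((560,800,3),np.uint8); M[:400,:400]=k(f['color'],365,155,80,80,5); M[:400,400:800]=k(g['color'],350,170,100,100,4)
cv2.imwrite('pics/rel.png',M)
"
```

```text
clock 11.47 pos [0.6638 0.1338 0.0599] yaw_y 0.0 tilt [ 0.     -0.0002] F [-0.9  0.5 -0.8] w 0.0468 -> lin [-0.0038  0.0011 -0.2001] twist 0.0001
```

Emit:
{"method": "step_arm", "body": {
  "fingers": [0.1,0.1,0.1,0.1,0.5,1,1,1,1,1,1],
  "linear": [
    [-0.003,0,-0.04],
    [-0.003,0,-0.09],
    [-0.003,0,-0.14],
    [-0.003,0,-0.19],
    [-0.04,-0.04,-0.2],
    [-0.08,-0.08,-0.19],
    [-0.12,-0.12,-0.17],
    [-0.15,-0.16,-0.15],
    [-0.172,-0.18,-0.14],
    [-0.172,-0.18,-0.14],
    [-0.172,-0.18,-0.14]
  ],
  "twist": [0,0,0,0,0,0,0,0,0,0,0]
}}

```text
clock: 12.95
ee_pos: [0.4846, -0.0376, 0.2005]
orientation: [0.707, 0.707, 0.001, 0.0]
force: [-0.5, 0.5, -0.1]
width: 0.0856
grip_force: 0.0
```

```bash
python3 -c "
from h import *
go([.4835,-.038,.0685],0); f=grab_frame('top'); g=grab_frame('scene'); w=wristframe()
for n,a in (('top',f),('scene',g)): np.savez('pics/%s_b.npz'%n,**a)
k=lambda im,x,y,w,h,s: cv2.resize(im[max(0,y):y+h,x:x+w,::-1],(w*s,h*s),interpolation=cv2.INTER_CUBIC)
M=np.zeros((600,800,3),np.uint8); M[:300,:300]=k(f['color'],370,160,75,75,4); M[:300,300:600]=k(g['color'],375,165,100,100,3); M[300:600,:300]=k(f['color'],190,130,100,100,3)
M[300:600,300:780]=cv2.resize(w['color'][:,:,::-1],(480,300))
cv2.imwrite('pics/rel2.png',M)
print('pin top px',proj(w,[.4835,-.038,.125]),'handle bottom',proj(w,[.4835,-.038,.05]))
"
```

```text
clock 12.95 pos [ 0.4846 -0.0376  0.2005] yaw_y 0.03 tilt [0.0002 0.0014] F [-0.5  0.5 -0.1] w 0.0856 -> lin [-0.0004 -0.0013  0.132 ] twist 0.0005
pin top px [318.50313632 211.51536023] handle bottom [318.77470696 179.74075943]
```

View pics/rel2.png

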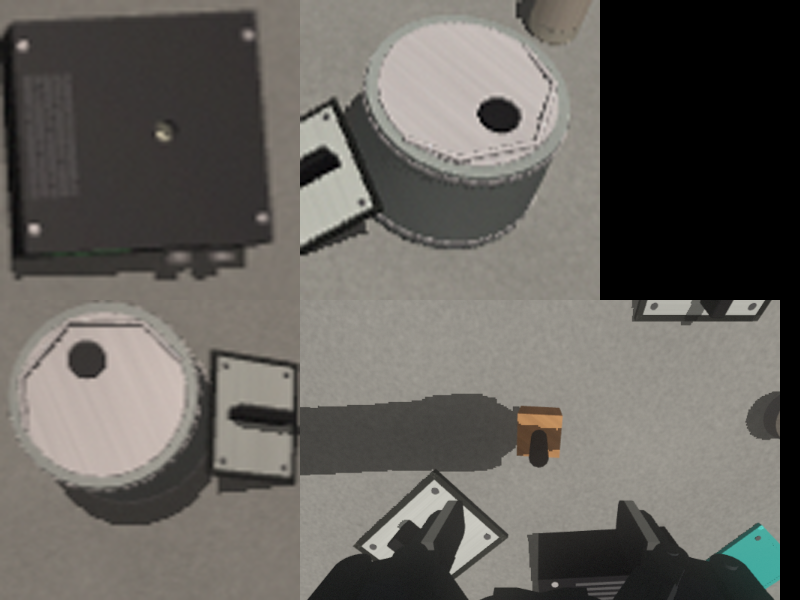

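The panel leans on the pail, bar outward. The uncovered hole is at top crop (165,131), i.e. top pixel (411.1,192.6). The pin handle in the wrist view is at about (317,197–215), as predicted. Next I'll grip the pin.

Emit:
{"method": "step_arm", "body": {
  "fingers": [1,1,1,1,-1,-1,-1,-1,-1,-1,-1],
  "linear": [
    [0,-0.001,0.05],
    [0,-0.001,0.1],
    [0,-0.001,0.132],
    [0,-0.001,0.132],
    [0,-0.001,0.132],
    [0,-0.001,0.132],
    [0,-0.001,0.132],
    [0,-0.001,0.132],
    [0,-0.001,0.132],
    [0,-0.001,0.132],
    [0,-0.001,0.132]
  ],
  "twist": [0,0,0,0,0,0,0,0,0,0,0]
}}

```text
clock: 14.48
ee_pos: [0.4835, -0.0383, 0.0687]
orientation: [0.707, 0.707, 0.0, 0.001]
force: [-0.5, 0.4, 5.2]
width: 0.0166
grip_force: 58.3
```

Run:
```python
from h import *
from scipy.optimize import minimize
F={n:dict(np.load(f'pics/{n}_b.npz')) for n in('top','scene')}
f=F['top']; g=f['color'].astype(int)
# hole: bright ring/dark spot near (411,192.6)
print(g[187:199,405:418].sum(2)//3); print(ray(f,(411.1,192.6),.09),'scene px',proj(F['scene'],ray(f,(411.1,192.6),.09)))
ms={}
for n,fr in F.items():
    c=fr['color'].astype(int); m=np.zeros((400,640),np.uint8)
    c0=proj(fr,[.665,.135,.04]).astype(int); w=(c.min(2)>140)
    lab=cv2.connectedComponentsWithStats(w.astype(np.uint8))
    k=min((i for i in range(1,lab[0]) if lab[2][i,4]>150),key=lambda i:np.linalg.norm(lab[3][i]-c0)); print(n,c0,lab[3][k],lab[2][k]); 
    ms[n]=cv2.morphologyEx((lab[1]==k).astype(np.uint8),cv2.MORPH_CLOSE,np.ones((9,9)))
def cost(p):
    y0,ph,x,yaw=p; e=0   # lower edge y, tilt, x centre, yaw
    s=np.array([np.cos(yaw),np.sin(yaw),0]); b=np.array([-np.sin(yaw),np.cos(yaw),0]); u=b*np.cos(ph)+np.array([0,0,np.sin(ph)]); nn=np.cross(s,u)
    for n,fr in F.items():
        q=np.array([proj(fr,np.array([x,y0,0])+nn*.006+u*v+s*a) for v,a in((.006,-.064),(.006,.064),(.104,.064),(.104,-.064))])
        im=np.zeros((400,640),np.uint8); cv2.fillPoly(im,[np.int32(q*16)],1,shift=4)
        e+=1-(im&ms[n]).sum()/(im|ms[n]).sum()
    return e
best=min((minimize(cost,[.1,np.radians(d),.664,0],method='Nelder-Mead',options=dict(initial_simplex=np.array([.1,np.radians(d),.664,0])+np.vstack([np.zeros(4),np.diag([.008,.15,.008,.08])]))) for d in(25,40,55)),key=lambda r:r.fun)
print(best.x,np.degrees(best.x[1]),best.fun)
go([.5838,-.30,.2],None)
```

```text
[[ 54  54  54  53  53  54  54  53  53  54  53  52  53]
 [ 54  54  53  54  54  54  54  54  54  52  52  52  53]
 [ 55  54  54  54  53  54  53  53  54  54  52  53  53]
 [ 55  54  54  54  63  61  42  34  46  52  53  54  52]
 [ 55  54  55  58  77  89  79  56  38  48  53  53  53]
 [ 55  54  53  56  77  92  92  73  43  42  53  54  52]
 [ 54  54  54  50 158 168  92  77  49  49  53  53  53]
 [ 54  55  54  53  94 146 149  98  54  52  52  54  52]
 [ 55  54  55  53  58  74  78  62  52  53  53  53  53]
 [ 53  54  54  54  53  54  53  54  52  53  53  51  52]
 [ 54  55  54  54  54  53  54  54  52  52  53  53  53]
 [ 55  54  55  54  54  55  54  54  53  53  52  52  54]]
[ 0.58368947 -0.3188407   0.09      ] scene px [227.79888961 222.83510416]
top [273 168] [272.37708831 163.82577566] [263 151  24  36 419]
scene [379 223] [379.7721519  224.29240506] [360 201  39  47 790]
[ 0.09752448  0.81351532  0.66525397 -0.0117117 ] 46.61099458971908 0.5271502191983315
clock 14.47 pos [ 0.4835 -0.0383  0.0687] yaw_y -0.0 tilt [-0.0003  0.0015] F [-0.5  0.4  5.2] w 0.0166 -> lin [-0.2617  0.1005 -0.131 ] twist 0
```

The fit gives the panel a lean of about 46°. The hole is at about (0.584, -0.319). I'll lift the pin straight out and carry it to just short of the hole for a close wrist look.

Emit:
{"method": "step_arm", "body": {
  "fingers": [-1,-1,-1,-1,-1,-1,-1,-1,-1,-1,-1,-1],
  "linear": [
    [0,0,-0.025],
    [0,0,-0.055],
    [0,0,-0.09],
    [0,0,-0.131],
    [-0.055,0.017,-0.131],
    [-0.11,0.034,-0.131],
    [-0.165,0.05,-0.131],
    [-0.22,0.067,-0.131],
    [-0.275,0.084,-0.131],
    [-0.331,0.1,-0.131],
    [-0.331,0.1,-0.131],
    [-0.331,0.1,-0.131]
  ],
  "twist": [0,0,0,0,0,0,0,0,0,0,0,0]
}}

```text
clock: 15.98
ee_pos: [0.5829, -0.3688, 0.1982]
orientation: [0.707, 0.707, 0.0, -0.001]
force: [-0.7, 0.6, -0.3]
width: 0.0166
grip_force: 59.0
```

Run:
```python
from h import *
go([.5837,-.319,.2],0)
w=wristframe(); f=grab_frame('top'); np.savez('pics/wh.npz',**w)
p=proj(w,[.5837,-.319,.09]); print('pred',p); x,y=(p-50).astype(int); print('crop origin',x,y)
c=lambda x,y,k,s:cv2.resize(w['color'][y:y+s,x:x+s,::-1],None,fx=k,fy=k,interpolation=cv2.INTER_CUBIC)
M=np.zeros((400,800,3),np.uint8); M[:,:400]=c(max(0,x),max(0,y),4,100)[:400,:400]
M[:250,400:]=cv2.resize(w['color'][:,:,::-1],(400,250)); cv2.imwrite('pics/hole.png',M)
```

```text
clock 15.97 pos [ 0.5829 -0.3688  0.1982] yaw_y -0.01 tilt [ 0.0013 -0.0004] F [-0.7  0.6 -0.3] w 0.0166 -> lin [ 0.0498  0.0008 -0.0017] twist -0.0001
pred [321.78524002 126.27978947]
crop origin 271 76
```

View pics/hole.png

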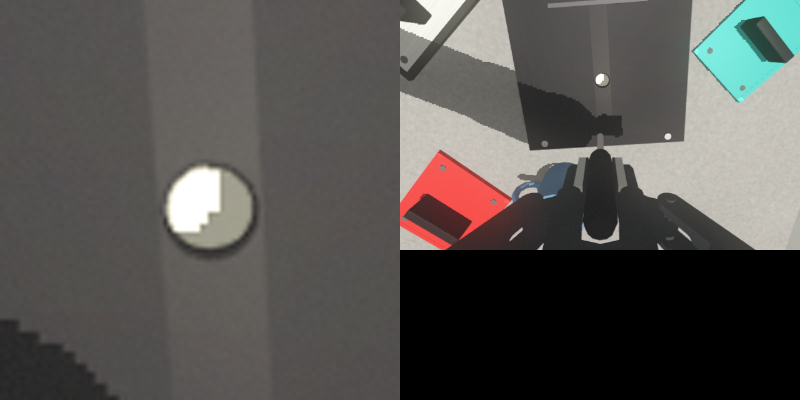

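The mouth outline spans crop x 163–258 and y 162–260, centring at full-frame (323.5,128.6). The pin tip shows at about (320,219).

Run:
```python
from h import *
w=dict(np.load('pics/wh.npz')); s=sense(); R=Ro.from_quat(s['orientation']).as_matrix()
h=ray(w,(323.5,128.6),.09); tip=s['ee_pos']+R[:,2]*.0647
print('hole',h,'diam',.5*np.linalg.norm(ray(w,(271+258/4,128.6),.09)-ray(w,(271+163/4,128.6),.09))*2,'tip px',proj(w,tip))
g=w['color'].astype(int).sum(2)//3; print(g[206:226:2,310:332:2])
go([h[0],h[1],.1982],0)
```

```text
hole [ 0.58489437 -0.32059962  0.09      ] diam 0.01653578317399792 tip px [321.62563717 214.95285155]
[[ 46  42  42  41  42  43  43  42  46  45  44]
 [ 42  44  43  45  43  41  43  42  44  44  44]
 [ 44  42  44  46  41  44  44  43  43  42  45]
 [ 43  42  43  44  46  52  46  45  46  43  43]
 [ 42  43  48  62 111 112 108  57  42  45  44]
 [ 51  51  60 104 111 112 110 104  56  55  56]
 [ 77  75  77 110 112 112 111 108  79  79  78]
 [ 76  75  77 110 111 111 112 108  79  78  79]
 [ 75  77  75 109 112 111 111 108  78  76  79]
 [ 75  75  78 109 112 114 112 109  77  79  76]]
clock 16.07 pos [ 0.5834 -0.3676  0.1992] yaw_y 0.12 tilt [0.0007 0.0006] F [ 0.2 -0.6 -0.7] w 0.0168 -> lin [0.047  0.0016 0.0011] twist 0.002
```

Emit:
{"method": "step_arm", "body": {
  "fingers": [-1,-1,-1,-1,-1,-1,-1],
  "linear": [
    [0.048,0.002,0],
    [0.048,0.002,0],
    [0.048,0.002,0.02],
    [0.048,0.002,0.038],
    [0.048,0.002,0.052],
    [0.048,0.002,0.066],
    [0.048,0.002,0.066]
  ],
  "twist": [0,0,0,0,0,0,0]
}}

```text
clock: 16.95
ee_pos: [0.5841, -0.3209, 0.1312]
orientation: [0.707, 0.707, -0.0, -0.001]
force: [0.1, 0.4, -1.4]
width: 0.0165
grip_force: 59.0
```

```bash
python3 -c "
from h import *
go([.5845,-.320,.1197],0)"
```

```text
clock 16.95 pos [ 0.5841 -0.3209  0.1312] yaw_y 0.0 tilt [ 0.0014 -0.0023] F [ 0.1  0.4 -1.4] w 0.0165 -> lin [0.0009 0.0004 0.0115] twist 0.0
```

The tip is in the hole (z ≈ 0.066) with no contact. Now I'll press.

Emit:
{"method": "step_arm", "body": {
  "fingers": [-1,-1,-1,-1,-1],
  "linear": [
    [0,0,0.004],
    [0,0,0.008],
    [0,0,0.011],
    [0,0,0.012],
    [0,0,0.012]
  ],
  "twist": [0,0,0,0,0]
}}

```text
clock: 17.58
ee_pos: [0.5853, -0.3214, 0.1214]
orientation: [0.707, 0.707, 0.0, 0.001]
force: [-0.5, -0.5, 2.5]
width: 0.0165
grip_force: 59.3
```

Emit:
{"method": "step_arm", "body": {
  "fingers": [-1,-1,-1,-1,-1],
  "linear": [
    [0,0,0.002],
    [0,0,0.004],
    [0,0,0.006],
    [0,0,0.006],
    [0,0,0.006]
  ],
  "twist": [0,0,0,0,0]
}}

```text
clock: 18.2
ee_pos: [0.586, -0.3218, 0.1189]
orientation: [0.707, 0.707, 0.0, 0.002]
force: [-5.8, 3.1, 23.6]
width: 0.0163
grip_force: 62.0
```

```bash
python3 -c "
from h import *
go([.5845,-.320,.1197],0)"
```

```text
clock 18.2 pos [ 0.586  -0.3218  0.1189] yaw_y -0.01 tilt [-0.0024  0.0037] F [-5.8  3.1 23.6] w 0.0163 -> lin [ 0.0018 -0.0015 -0.0008] twist -0.0002
```

I read 23.6 N with the tip at about 0.054, so the button is at its stop. I'll ease the push slightly, then check that the panel and bystanders are unmoved.

Emit:
{"method": "step_arm", "body": {
  "fingers": [-1,-1,-1,-1],
  "linear": [
    [0,0,-0.0015],
    [0,0,-0.0015],
    [0,0,-0.0015],
    [0,0,-0.0015]
  ],
  "twist": [0,0,0,0]
}}

```text
clock: 18.7
ee_pos: [0.5857, -0.3217, 0.1192]
orientation: [0.707, 0.707, 0.0, 0.002]
force: [-4.1, 1.2, 17.9]
width: 0.0168
grip_force: 60.9
```

```bash
python3 -c "
from h import *
go([.5845,-.320,.1197],0)
b=np.load('pics/top_b.npz')['color'].astype(int); a=cv2.imread('pics/top0.png')[:,:,::-1].astype(int); f=grab_frame('top')['color'].astype(int)
d=lambda p,x,y,w,h:int((abs(f-p)[y:y+h,x:x+w].max(2)>30).sum())
print('panel/pail vs release',d(b,190,125,120,85),'bottle',d(a,305,105,35,45),'can',d(a,140,195,50,35),'mug',d(a,445,195,45,50))
"
```

```text
clock 18.7 pos [ 0.5857 -0.3217  0.1192] yaw_y -0.01 tilt [-0.0017  0.0027] F [-4.1  1.2 17.9] w 0.0168 -> lin [ 0.0017 -0.0012 -0.0005] twist -0.0001
panel/pail vs release 143 bottle 0 can 0 mug 894
```

The bottle and can are unchanged. The mug and panel differences may just be the arm or its shadow, so I'll check those by colour masks.

```bash
python3 -c "
from h import *
a=cv2.imread('pics/scene0.png')[:,:,::-1].astype(int); g=grab_frame('scene')['color'].astype(int); sb=np.load('pics/scene_b.npz')['color'].astype(int)
def m(c): k=(c[...,2]-c[...,0]>25); k[:195]=0;k[255:]=0;k[:,:140]=0;k[:,190:]=0; y,x=np.nonzero(k); return len(x),x.mean().round(1),y.mean().round(1),x.min(),x.max(),y.min(),y.max()
print('mug',m(a),m(g))
print('panel scene diff',int((abs(g-sb)[165:265,340:475].max(2)>30).sum()))
b=np.load('pics/top_b.npz')['color'].astype(int); f=grab_frame('top')['color'].astype(int); y,x=np.nonzero(abs(f-b)[125:210,190:310].max(2)>30); print('top diff box',x.min()+190,x.max()+190,y.min()+125,y.max()+125, 'panel box',int((abs(f-b)[150:190,255:300].max(2)>30).sum()))
"
```

```text
mug (907, np.float64(165.3), np.float64(226.0), np.int64(148), np.int64(181), np.int64(203), np.int64(245)) (906, np.float64(165.4), np.float64(226.0), np.int64(148), np.int64(181), np.int64(203), np.int64(245))
panel scene diff 0
top diff box 299 309 192 209 panel box 0
```

The mug and panel are unmoved; the differences were only the arm and its shadow. I'm handing the job in.

```bash
python3 -c "
from plant import ctrl
print(ctrl.sign_off())"
```

```text
the job is handed in; nothing more can be done
None
```

The job is handed in at about 19 s: the panel leans on the pail at about 46° with its bar outward, the gripped pin holds the button down against its stop (about 18 N at the wrist), and the bottle, can and mug have not moved.

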